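# Load the drilling jig and hold the guide bar at the index

## Robot

A 6-joint arm with a two-finger parallel gripper is mounted at the origin on a cart in front of the work surface, level with it; the furniture and walls round the work are solid. World frame = base frame: x ahead of the robot, y to its left, z up, the work surface at z = 0. Lengths are in m, angles in rad, forces in N, time in s.
With the tool pointing down it reaches from about 0.35 to 0.85 m from the base axis. Payload 8.1 kg.
Tool frame: the origin (TCP) lies at the very end of the fingers, on their centre line; the grasp point (between the pads) lies 19 mm behind it; z points along the fingers, y is the line along which they close (so a half turn about z gives the same grasp; the last joint's range is limited). The gripper opens to 93 mm and grips with 3 to 60 N. Pads are 15 mm wide; open, the fingers measure 128 mm over their backs; the gripper's body (75 mm by 188 mm) begins 65 mm behind the grasp point.
Start: joints at [-1.432, 0.13, 1.488, -0, 1.523, -0.085], TCP at [0.133, -0.585, 0.219] pointing down, gripper open.
Joint ranges: [-2.96, 2.96], [-0.89, 2.26], [0.02, 2.5], [-1.34, 4.48], [0, 2.73], [-2.66, 2.66]. Speed limits (rad/s): [2.39, 2.39, 2.79, 3.14, 3.14, 3.14].

## Interface

Orientations are given as a rotation vector (axis times angle).
In Python, from plant import monitor, eyes, ticket gives the robot as it stands.
- The arm moves only by the tool arm_command, never from a script. Its argument "deltas" is a list that holds one entry, the list of rows, each a list of 6 numbers: the shift along the world's x, y, z in cm, then the turn, a rotation vector about the world's x, y, z in degrees. In form: [[[tx, ty, tz, rx, ry, rz], ...]]. A call has 1 to 12 rows; each row shifts and turns the commanded pose from where the row before left it; what a row does not reach is not made up. A row lasts 1/12 s, in which the tool goes at most 41.7 mm and 7.16 degrees, less where a joint would pass 70% of its speed; a pose out of reach is approached as far as the arm can. A call is refused whole if a number of a shift passes 4.17 or a number of a turn 7.16, either way. A call with a gripper value outside its range is refused whole. "gripper" is the opening, from -1 (shut) to 1 (fully open), set as the call begins (left out, the last holds). The fingers move at their own pace and stop on an object; "squeeze" is the grip in N (left out, the last holds). Time passes only in rows, so rows that do not move let the fingers close. It gives the time, the measured TCP pose, the force, the opening and the grip force at its end, in the units of the state.
- monitor.read_state(): the state, without advancing time (a new reading comes with each control period).
- eyes.read_camera(name): name is "scene" or "top" or "wrist"; returns the picture (400x640x3 uint8, blue, green, red); there is no depth.
- eyes.camera_model(name): a dict with "fx", "fy", "cx", "cy" (pixels), "rvec" (rotation vector, rad) and "tvec" (3), from world to camera coordinates, as OpenCV has them. Camera axes: x right, y down, z forward; pixel columns grow to the right and rows downward; lengths in m; the calibration is good to about 2 mm. A picture is of the moment at which its call begins: read the wrist's pose just before it. camera_model takes no time and is no camera call; for the wrist camera it gives the pose at the moment of the call.
- ticket.close_job(): hands the job in; it is judged then, once.
The state is a dict: "t": time; "q": joint angles; "dq": joint speeds; "joint_torque": joint torques, N m; "tool_pos": TCP position; "orientation": TCP orientation; "force": force on the tool from outside, world axes, zero at the start; "wrist_torque": the same for the moment, N m; "opening": finger opening in m; "gripper_force": force on a finger pad.
Only numpy, scipy, OpenCV 4.12 (cv2) and the standard library are available. Lean on these libraries where they do the work, as an engineer would, in place of code of your own. Each camera call takes 0.05 s, during which the arm holds its last target. There are 200 camera calls.

## Task

Get the drilling jig ready for me: put the two spare walnut blanks into its two empty pockets, flat on the pocket floors, and leave the blank that is already seated where it is. Then take the guide bar by its red handle, pull it out against its springs until its black pointer stands level with the middle of the red index on the scale, and finish while still holding it there so that I can drill: do not let go. Leave the other things on the bench where they are.

Things in the scene. Friction and masses are not known exactly. Their poses are not given: they have to be found in the camera images.
- jig: drilling jig fixed to the bench, 390 mm wide, three pockets 80 mm apart in an aluminium block. Origin on the bench under the middle pocket, x away from the robot (turned up to 0.18 rad), y left along the row. Steel rods along x at y = +-155 mm, 46 mm high, end blocks to 58 mm; scale bar 64 mm high at y = +187 mm.
- pocket_left (a point): centre of the floor of the left (+y) pocket; axes as the jig's. Pocket 66 mm along jig x by 46 mm along jig y, floor 12 mm and rim 24 mm above the bench, 2 mm lead-in chamfer. A blank goes in with its 60 mm side along jig x; its top is then 52 mm above the bench. One of the three pockets is full at the start; which one changes.
- pocket_middle (a point): centre of the floor of the middle pocket; axes as the jig's. Pocket 66 mm along jig x by 46 mm along jig y, floor 12 mm and rim 24 mm above the bench, 2 mm lead-in chamfer. A blank goes in with its 60 mm side along jig x; its top is then 52 mm above the bench. One of the three pockets is full at the start; which one changes.
- pocket_right (a point): centre of the floor of the right (-y) pocket; axes as the jig's. Pocket 66 mm along jig x by 46 mm along jig y, floor 12 mm and rim 24 mm above the bench, 2 mm lead-in chamfer. A blank goes in with its 60 mm side along jig x; its top is then 52 mm above the bench. One of the three pockets is full at the start; which one changes.
- seated_blank: walnut block, 40 mm (its x) by 60 mm (its y) by 40 mm tall, about 70 g; origin at the centre of its underside, z up. It already sits in one of the pockets (its y axis along jig x) and stays there.
- spare_blank_1: walnut block, 40 mm (its x) by 60 mm (its y) by 40 mm tall, about 70 g; origin at the centre of its underside, z up. A spare, lying on the bench to one side of the jig.
- spare_blank_2: walnut block, 40 mm (its x) by 60 mm (its y) by 40 mm tall, about 70 g; origin at the centre of its underside, z up. A spare, lying on the bench to the other side of the jig.
- guide_bar: yellow bar sliding along jig x; origin at bench height under its middle, axes as the jig's. Parked at jig x = +95 mm; pulled to the robot (jig -x) by up to 140 mm. Springs pull it back: 3 N when parked plus 80 N per m of pull. It is 36 mm deep (x), 334 mm wide, 62 to 72 mm above the bench, and passes 10 mm over the seated blanks.
- pull_handle (a point): foot centre of the red upright handle block on the guide bar, 118 mm right (jig -y) of the middle pocket: 18 mm (x) by 24 mm (y, the width to grip) by 40 mm tall on a 4 mm foot flange (34 mm wide); the foot is 72 mm above the bench; top at 116 mm. Axes as the jig's; it travels with the bar.
- pointer (a point): tip of the 4 mm wide black pointer at the left end of the guide bar, 68 mm above the bench; it travels with the bar, axes as the jig's.
- mark (a point): the mark: middle of the inner face of the 8 mm wide red index clamped over the scale bar at the left of the jig (top 74 mm high), 68 mm above the bench; fixed in a run, but elsewhere on the scale each time (a pull of 77 to 113 mm). Axes as the jig's: the pointer is at the mark when both have the same x in the jig's axes.
- sanding_block: bystander: brown cork sanding block, 64x114x30 mm, behind the jig to the left; origin under its centre
- bit_box: bystander: flat blue box, 80x152x31 mm, behind the jig to the right; origin under its centre
Things that resemble listed ones, but are neither listed nor needed, are in the scene too. What is shaped like the spare_blank_2 but blue or green is not meant. Leave any blue look-alike of the spare_blank_1 alone.

How it is judged:
On the way:
1. both spares seated and released in the empty pockets, with the guide bar still parked at the back (distance between any of seated_blank, spare_blank_1, spare_blank_2 and pocket_left below 0.008 m and distance between any of seated_blank, spare_blank_1, spare_blank_2 and pocket_middle below 0.008 m and distance between any of seated_blank, spare_blank_1, spare_blank_2 and pocket_right below 0.008 m and x of guide_bar in the frame of jig above 0.085 m and contact force between the fingers and seated_blank below 0.2 N and contact force between the fingers and spare_blank_1 below 0.2 N and contact force between the fingers and spare_blank_2 below 0.2 N), for 0.2 s.
At the end, for the whole second after the job is handed in: each of the three pockets holds a blank on its floor (underside centre within 8 mm of the pocket floor's centre), the pointer stands within 6 mm of the mark along the slide, the guide bar is at rest, and the gripper's fingers hold it there (contact over 2 N) (distance between any of seated_blank, spare_blank_1, spare_blank_2 and pocket_left below 0.008 m and distance between any of seated_blank, spare_blank_1, spare_blank_2 and pocket_middle below 0.008 m and distance between any of seated_blank, spare_blank_1, spare_blank_2 and pocket_right below 0.008 m and x of pointer in the frame of mark between -0.006 and 0.006 m and linear speed of guide_bar below 0.02 m/s and contact force between the fingers and guide_bar above 2 N and contact force between each of seated_blank, spare_blank_1, spare_blank_2 and guide_bar below 0.2 N); the arm keeps its last pose, push and grip.
It fails at once if the blank that was already seated is moved more than 15 mm (distance of seated_blank from where it was at the start of the episode above 0.015 m).
It fails at once if a bystander (sanding block, blue box) is moved more than 30 mm (distance of any of sanding_block, bit_box from where it was at the start of the episode above 0.03 m).
It also fails if it takes over 64 s, if anything falls off the work surface, if the arm or the gripper's body presses on something with over 40 N, if the wrist force passes 120 N, or if a joint passes its speed limit or range.

## Working session

There is one attempt and no reset: what is moved stays moved. The work goes in short steps, Python scripts to look and compute and a tool call to move; the robot and the scene stay as the last step left them, time stands still between calls to the robot, and variables do not carry over. Pictures are saved under pics/ and viewed, at most 10 in all, crops included, and the job is handed in when it is done.

Besides the shell and the picture viewer there is one more tool, called after "Call:" as name([rows], argument=value, ...), one row to a line, values as JSON. arm_command: Moves the arm, as the interface text tells. Its arguments: {"type":"object","properties":{"deltas":{"type":"array"},"gripper":{"type":"number"},"squeeze":{"type":"number"}},"required":["deltas"]}

```bash
mkdir -p pics
cat > h.py <<'E'
import numpy as np,cv2
from plant import monitor,eyes,ticket
def px2w(name,u,v,z,m=None):
    m=m or eyes.camera_model(name)
    R=cv2.Rodrigues(np.array(m["rvec"],float))[0];t=np.array(m["tvec"],float).ravel()
    d=R.T@np.array([(u-m["cx"])/m["fx"],(v-m["cy"])/m["fy"],1]);c=-R.T@t
    return c+d*(z-c[2])/d[2]
def w2px(name,P,m=None):
    m=m or eyes.camera_model(name)
    K=np.array([[m["fx"],0,m["cx"]],[0,m["fy"],m["cy"]],[0,0,1.]])
    return cv2.projectPoints(np.array(P,float).reshape(-1,3),np.array(m["rvec"],float),np.array(m["tvec"],float),K,None)[0].reshape(-1,2)
def snap(name,f,crop=None,s=1):
    im=np.array(eyes.read_camera(name))
    if crop: a,b,c,d=crop; im2=im[b:d,a:c]
    else: im2=im
    cv2.imwrite("pics/"+f,cv2.resize(im2,None,fx=s,fy=s,interpolation=cv2.INTER_CUBIC)); return im
E
python3 - <<'E'
from h import *
im=snap("top","top0.png",None,1.25);cv2.imwrite("pics/top_raw.png",im)
im=snap("scene","sc0.png",None,1.25)
m=eyes.camera_model("top");print(m)
s=monitor.read_state();print(s)
E
```

```text
{'fx': 435.7776733459464, 'fy': 435.7776733459464, 'cx': 323.05428724395705, 'cy': 201.4717717419264, 'rvec': array([ 2.15664531, -2.17536147,  0.09692631]), 'tvec': array([0.01757515, 0.52782359, 1.40306329])}
{'t': 0.1, 'q': array([-1.43235016e+00,  1.31101298e-01,  1.48916209e+00,  2.46552628e-06,
        1.52301322e+00, -8.53968131e-02]), 'dq': array([ 1.07432647e-03, -3.72721949e-03, -4.15115462e-03, -6.29456269e-04,
        7.04638730e-05,  8.94136799e-05]), 'joint_torque': array([ 2.67557280e-04, -5.61340570e+01, -4.93094766e+01,  7.68810301e-02,
        2.90262583e-02, -5.74818000e-05]), 'tool_pos': array([ 0.13313996, -0.58451143,  0.21768756]), 'orientation': array([-3.12026385e+00, -3.50689914e-01,  6.62512259e-05]), 'force': array([ 0.42713602,  0.64423899, -0.15449609]), 'wrist_torque': array([ 0.03133554, -0.00937055, -0.00793325]), 'gripper_force': 0.0, 'opening': 0.09299189226054612}
```

View pics/top0.png

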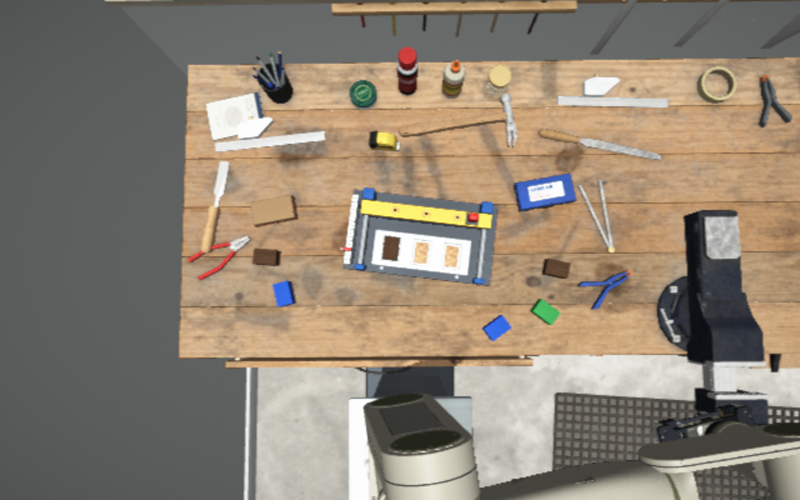

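View pics/sc0.png

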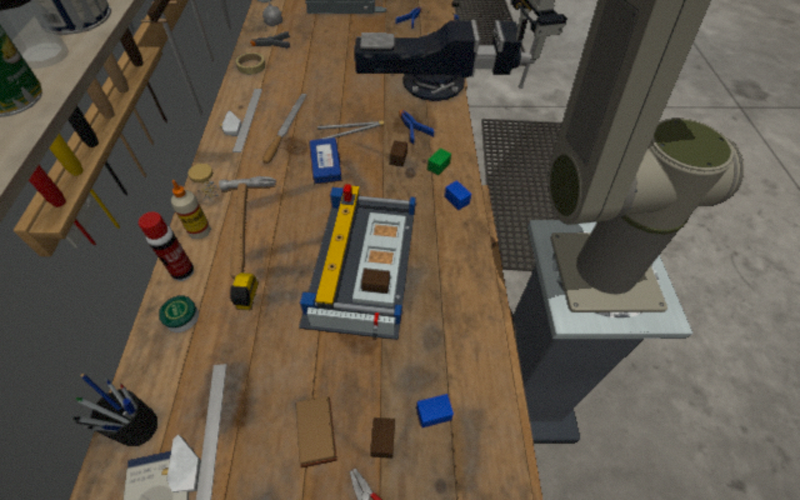

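Top view at 1.25x. What could be taken for a spare blank: dark walnut (265,257) left, dark walnut (556,268) right, blue (284,293), blue (497,327), green (545,312), and the seated blank in the left pocket (391,248). I choose the two walnut ones; the middle and right pockets are empty. The red index is on the scale near (348,248), and the red handle is at (472,217).

Run:
```python
import cv2,numpy as np
im=cv2.imread("pics/top_raw.png")
a=cv2.resize(im[145:235,270:405],None,fx=5,fy=5,interpolation=cv2.INTER_CUBIC)
b=[cv2.resize(im[y:y+25,x:x+45],None,fx=5,fy=5,interpolation=cv2.INTER_CUBIC) for x,y in((190,193),(422,202),(360,145))]
cv2.imwrite("pics/c1.png",np.vstack([a,np.hstack(b)]))
```

```text
(no output)
```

View pics/c1.png

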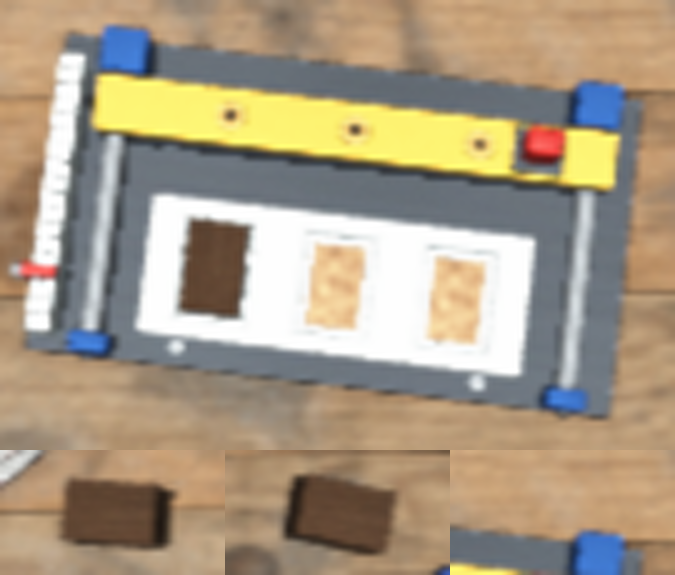

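```bash
cat >> h.py <<'E'
def C(u,v,ox=270,oy=145,z=0,cy0=0,cx0=0):
    return px2w("top",(u-cx0+.5)/5-.5+ox,(v-cy0+.5)/5-.5+oy,z)[:2]
E
python3 - <<'E'
from h import *
A=[C(*p,z=.024) for p in((152,193),(537,238),(522,376),(135,330))]
c=np.mean(A,0);e=(A[0]+A[3]-A[1]-A[2])/2;f=(A[0]+A[1]-A[2]-A[3])/2
print("alu",c,np.hypot(*e),np.hypot(*f),"yaw from y",np.arctan2(-e[0],e[1]),"from x",np.arctan2(f[1],f[0]))
print("white",np.round(A,4))
print("mid",C(337,287,z=.012),"right",C(458,299,z=.012))
print("seated",C(216,267,z=.052))
print("handle",C(543,142,z=.116)); print("index",C(38,270,z=.074))
bar=[C(*p,z=.072) for p in((95,73),(617,133),(614,188),(94,130))];print("bar",np.mean(bar,0))
for n,(ox,oy,cx0),P in(("L",(190,193,0),((65,480),(156,485),(154,546),(62,541))),("R",(422,202,225),((303,476),(396,491),(385,552),(292,537)))):
    Q=[C(*p,ox=ox,oy=oy,z=.04,cy0=450,cx0=cx0) for p in P];e=(Q[0]+Q[3]-Q[1]-Q[2])/2
    print(n,np.mean(Q,0),np.hypot(*e),np.hypot(*(Q[0]-Q[3])),"yaw of long",np.arctan2(-e[0],e[1]))
E
```

```text
alu [ 0.52800628 -0.03220975] 0.25516854417877516 0.09138489974178136 yaw from y -0.1271057856466537 from x -0.1265227779879122
white [[ 0.5895  0.0886]
 [ 0.5572 -0.1646]
 [ 0.4665 -0.1529]
 [ 0.4989  0.1001]]
mid [ 0.52719181 -0.03301884] right [ 0.51848547 -0.11294755]
seated [0.53694385 0.04574238]
handle [ 0.60585353 -0.15888125]
index [0.53370128 0.15809604]
bar [ 0.62145801 -0.04385128]
L [0.51774527 0.37613698] 0.05987661617403837 0.039884117103820595 yaw of long -0.06364411899177633
R [ 0.48104976 -0.38187905] 0.060425461584182154 0.040328969940845255 yaw of long -0.1701947478168015
```

Call:
arm_command([
  [[3.48,2.03,0,0,0,6.74],[3.48,2.03,0,0,0,6.74],[3.48,2.03,0,0,0,6.74],[3.48,2.03,0,0,0,6.74],[3.48,2.03,0,0,0,6.74],[3.48,2.03,0,0,0,6.74],[3.48,2.03,0,0,0,6.74],[3.48,2.03,0,0,0,6.74],[3.48,2.03,0,0,0,6.74],[3.48,2.03,0,0,0,6.74],[0,0,0,0,0,0],[0,0,0,0,0,0]],
], gripper=1, squeeze=25)

```text
t: 1.1
tool_pos: [0.4826, -0.3802, 0.2178]
orientation: [-2.398, -2.028, 0.0]
force: [-0.3, -0.7, 0.2]
opening: 0.0932
gripper_force: 0.0
```

```bash
cat >> h.py <<'E'
def st():
    s=monitor.read_state();R=cv2.Rodrigues(s["orientation"])[0]
    print("t",round(s["t"],2),"tcp",np.round(s["tool_pos"],4),"yaw",round(np.degrees(np.arctan2(R[1,0],R[0,0])),2),"z",np.round(R[:,2],3),"op",round(s["opening"],4),"gf",round(s["gripper_force"],1),"F",np.round(s["force"],1),"q6",round(s["q"][5],2));return s
E
python3 - <<'E'
from h import *
st();m=eyes.camera_model("wrist");snap("wrist","w1.png")
print(w2px("wrist",[.48105,-.38188,.04],m),w2px("wrist",[.48105,-.38188,.0],m),m["fx"])
E
```

```text
t 1.1 tcp [ 0.4826 -0.3802  0.2178] yaw 80.43 z [-0.001  0.001 -1.   ] op 0.0932 gf 0.0 F [-0.3 -0.7  0.2] q6 -0.58
[[319.95569599 187.08636327]] [[319.99745537 180.63083586]] 328.9055254430457
```

View pics/w1.png

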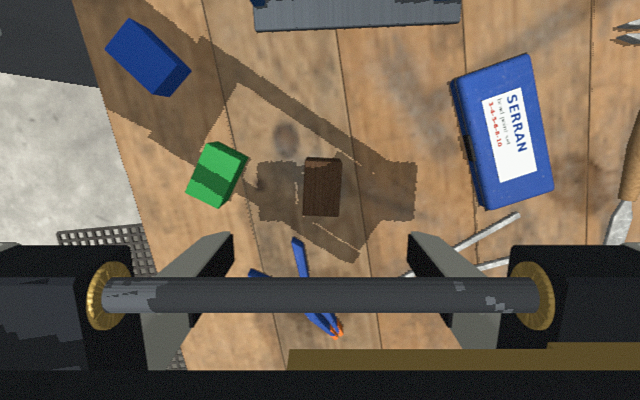

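The walnut blank is at (322,188), close to the predicted (320,187). The green block at (217,175) and the pliers at (300,250) are clear of the fingers.

Call:
arm_command([
  [[0,-0.25,-4,0,0,0],[0,0,-4,0,0,0],[0,0,-4,0,0,0],[0,0,-4,0,0,0],[0,0,-2.5,0,0,0],[0,0,-1.6,0,0,0],[0,0,0,0,0,0],[0,0,0,0,0,0]],
], gripper=0.5)

```text
t: 1.82
tool_pos: [0.4792, -0.3849, 0.0167]
orientation: [-2.403, -2.019, 0.001]
force: [-0.3, 0.2, 0.5]
opening: 0.0695
gripper_force: 0.0
```

Call:
arm_command([
  [[0,0,0,0,0,0],[0,0,0,0,0,0],[0,0,0,0,0,0],[0,0,0,0,0,0],[0,0,0,0,0,0],[0,0,0,0,0,0]],
], gripper=-1)

```text
t: 2.32
tool_pos: [0.4818, -0.385, 0.0187]
orientation: [2.401, 2.023, 0.0]
force: [-0.6, -0.5, 3.9]
opening: 0.0403
gripper_force: 24.8
```

```bash
python3 -c "
from h import *
st()"
```

```text
t 2.32 tcp [ 0.4818 -0.385   0.0187] yaw 80.23 z [ 0.001 -0.001 -1.   ] op 0.0403 gf 24.8 F [-0.6 -0.5  3.9] q6 -0.59
```

Call:
arm_command([
  [[0,0,2,0,0,0],[0,0,3,0,0,0],[0,0,3,0,0,0],[0,0,3,0,0,-5.5],[0.4,3,2,0,0,-6.7],[0.4,3,0,0,0,-6.7],[0.4,3,0,0,0,-6.7],[0.4,3,0,0,0,-6.7],[0.4,3,0,0,0,-6.7],[0.4,3,0,0,0,-6.7],[0.4,3,0,0,0,-6.7],[0.4,3,0,0,0,-6.7]],
])

```text
t: 3.32
tool_pos: [0.513, -0.143, 0.1476]
orientation: [-3.09, -0.567, 0.0]
force: [0.5, 0.6, -0.7]
opening: 0.0402
gripper_force: 24.7
```

Call:
arm_command([
  [[0.2,3.3,0,0,0,-7],[0,0,0,0,0,-7],[0,0,0,0,0,-7],[0,0,0,0,0,-7],[0,0,0,0,0,0],[0,0,0,0,0,0],[0,0,0,0,0,0]],
])

```text
t: 3.9
tool_pos: [0.5151, -0.1116, 0.1476]
orientation: [-3.136, 0.182, 0.0]
force: [0.2, 0.2, 0.1]
opening: 0.04
gripper_force: 24.8
```

Run:
```python
from h import *
for i in range(4):
    s=st()
    if i<3: im=snap("wrist","w2.png")
m=eyes.camera_model("wrist");im=snap("wrist","w2.png")
R=cv2.Rodrigues(np.array(m["rvec"]))[0]
ex=np.array([.992,-.1268,0]);ey=np.array([.1268,.992,0]);O=np.array([.5275,-.0325,0])
def J(x,y,z): return O+x*ex+y*ey+np.array([0,0,z])
print("alu corners",w2px("wrist",[J(sx*.0457,sy*.1276,.024) for sx in(1,-1) for sy in(1,-1)],m).round(1).tolist())
print("pk right rim",w2px("wrist",[J(sx*.033,-.08+sy*.023,.024) for sx in(1,-1) for sy in(1,-1)],m).round(1).tolist())
print("pk mid rim",w2px("wrist",[J(sx*.033,sy*.023,.024) for sx in(1,-1) for sy in(1,-1)],m).round(1).tolist())
print("handle top",w2px("wrist",J(.095,-.118,.116),m))
print("index",w2px("wrist",J(-.018,.19,.074),m))
```

```text
t 3.9 tcp [ 0.5151 -0.1116  0.1476] yaw -6.64 z [-0.  0. -1.] op 0.04 gf 24.8 F [0.2 0.2 0.1] q6 1.38
t 3.95 tcp [ 0.5151 -0.1116  0.1476] yaw -6.69 z [-0.  0. -1.] op 0.0399 gf 24.8 F [ 0.5 -1.  -1.6] q6 1.38
t 4.0 tcp [ 0.5151 -0.1117  0.1476] yaw -6.74 z [-0.  0. -1.] op 0.0401 gf 24.8 F [-0.9 -0.4 -1.3] q6 1.38
t 4.05 tcp [ 0.5151 -0.1117  0.1476] yaw -6.77 z [-0.  0. -1.] op 0.0398 gf 24.8 F [ 0.5  0.4 -0.4] q6 1.38
alu corners [[79.6, 139.6], [375.0, 142.2], [95.8, 239.6], [370.2, 241.8]]
pk right rim [[293.5, 156.3], [346.1, 156.7], [294.3, 228.2], [344.2, 228.6]]
pk mid rim [[201.9, 155.5], [254.6, 155.9], [207.4, 227.5], [257.4, 227.9]]
handle top [[388.7268431   62.00472152]]
index [[-35.35029179 227.31674585]]
```

View pics/w2.png

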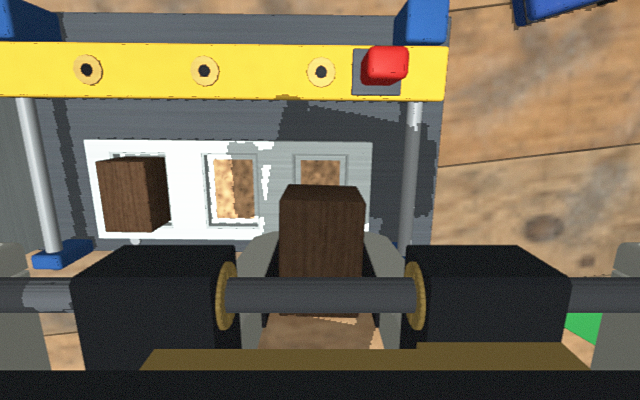

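Run:
```python
from h import *
s=st();p=s["tool_pos"];ex=np.array([.992,-.1268])
for u,v,z in((321,198,p[2]+.0235),(322.5,185,p[2]-.0165)):
    w=px2w("wrist",u,v,z)[:2];d=w-p[:2];print(w,"rel along ex",d@ex-.03,"ey",d@np.array([.1268,.992]))
```

```text
t 4.1 tcp [ 0.5151 -0.1117  0.1476] yaw -6.8 z [-0.  0. -1.] op 0.0399 gf 24.8 F [-0.7  0.4 -1.9] q6 1.38
[ 0.54646901 -0.11624951] rel along ex 0.0016843293469873122 ey -0.0005286807645299694
[ 0.54470671 -0.11700031] rel along ex 3.132374920978079e-05 ey -0.0014969359944643924
```

Call:
arm_command([
  [[0.2,0,0,0,0,-0.5],[0,0,-3,0,0,0],[0,0,-3,0,0,0],[0,0,-2.5,0,0,0],[0,0,-1.2,0,0,0],[0,0,-0.6,0,0,0],[0,0,-0.6,0,0,0],[0,0,-0.5,0,0,0],[0,0,-0.4,0,0,0],[0,0,0,0,0,0],[0,0,0,0,0,0]],
])

```text
t: 5.02
tool_pos: [0.5181, -0.1118, 0.0306]
orientation: [3.135, -0.202, 0.003]
force: [0.3, 0.1, -0.3]
opening: 0.0399
gripper_force: 24.8
```

```bash
python3 -c "
from h import *
st()"
```

```text
t 5.02 tcp [ 0.5181 -0.1118  0.0306] yaw -7.37 z [ 0.002 -0.001 -1.   ] op 0.0399 gf 24.8 F [ 0.3  0.1 -0.3] q6 1.39
```

Call:
arm_command([
  [[0,0,-0.1,0,0,0],[0,0,0,0,0,0],[0,0,0,0,0,0]],
], gripper=0.2)

```text
t: 5.27
tool_pos: [0.5174, -0.1116, 0.0289]
orientation: [3.135, -0.202, 0.001]
force: [-0.3, -0.5, 0.1]
opening: 0.0539
gripper_force: 0.0
```

Call:
arm_command([
  [[0,0,0,0,0,0],[0,0,2,0,0,0],[0,0,4,0,0,0],[0,0,4,0,0,0],[0,2,4,0,0,0],[0,3.5,2,0,0,4],[0,4,0,0,0,6.5],[0,4,0,0,0,6.5],[0,4,0,0,0,6.5],[0,4,0,0,0,6.5],[0,4,0,0,0,6.5],[0,4,0,0,0,6.5]],
])

```text
t: 6.27
tool_pos: [0.5168, 0.1841, 0.1862]
orientation: [2.988, 0.969, 0.001]
force: [0.3, 0.8, -0.4]
opening: 0.0557
gripper_force: 0.0
```

Call:
arm_command([
  [[0,4,0,0,0,7],[0,4,0,0,0,7],[0,4,0,0,0,7],[0,4,0,0,0,7],[0,3.3,0,0,0,7],[0,0,0,0,0,7],[0,0,0,0,0,7],[0,0,0,0,0,0],[0,0,0,0,0,0],[0,0,0,0,0,0]],
])

```text
t: 7.1
tool_pos: [0.5173, 0.3747, 0.1859]
orientation: [2.328, 2.109, 0.0]
force: [-0.7, -0.1, 0.5]
opening: 0.0557
gripper_force: 0.0
```

Run:
```python
from h import *
st()
im=snap("top","t2.png");cv2.imwrite("pics/t2c.png",cv2.resize(im[145:235,190:405],None,fx=3.5,fy=3.5,interpolation=cv2.INTER_CUBIC))
im=snap("wrist","w3.png");m=eyes.camera_model("wrist")
print(w2px("wrist",[.5177,.3761,.04],m))
a=cv2.imread("pics/t2c.png");b=cv2.resize(im[60:260],(752,235))
cv2.imwrite("pics/m3.png",np.vstack([a[:,:752],b]))
```

```text
t 7.1 tcp [0.5173 0.3747 0.1859] yaw 84.36 z [ 0. -0. -1.] op 0.0557 gf 0.0 F [-0.7 -0.1  0.5] q6 0.65
[[321.2560193  189.83512851]]
```

View pics/m3.png

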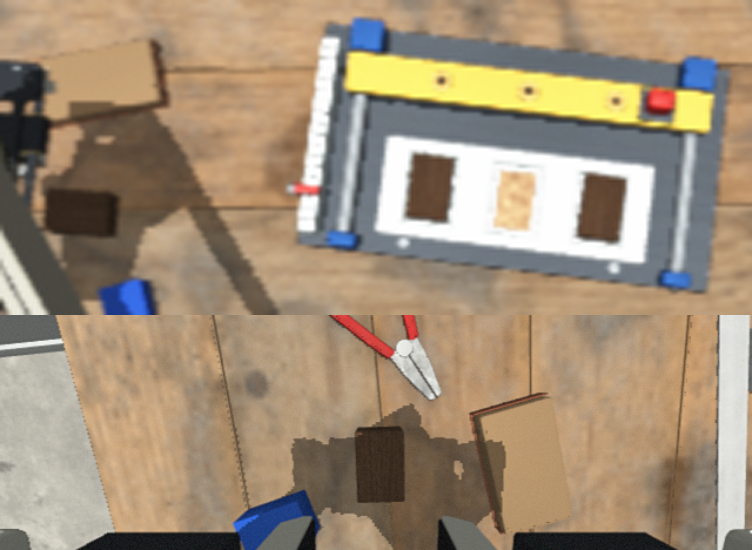

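The right pocket now holds a blank. The left walnut spare is at wrist pixel (323,187), close to prediction, with the cork block and the blue block clear of the fingers.

Call:
arm_command([
  [[0.1,0.2,-3.5,0,0,1.2],[0,0,-4,0,0,0],[0,0,-4,0,0,0],[0,0,-2.8,0,0,0],[0,0,-1.5,0,0,0],[0,0,-1,0,0,0],[0,0,0,0,0,0],[0,0,0,0,0,0]],
], gripper=0.4)

```text
t: 7.87
tool_pos: [0.5192, 0.3775, 0.0194]
orientation: [2.301, 2.138, 0.003]
force: [0.2, 0.2, 0.2]
opening: 0.0653
gripper_force: 0.0
```

Call:
arm_command([
  [[0,0,0,0,0,0],[0,0,0,0,0,0],[0,0,0,0,0,0],[0,0,0,0,0,0],[0,0,0,0,0,0],[0,0,0,0,0,0]],
], gripper=-1)

```text
t: 8.37
tool_pos: [0.5189, 0.3775, 0.0191]
orientation: [2.301, 2.139, 0.003]
force: [-0.7, -0.8, 7.1]
opening: 0.04
gripper_force: 25.0
```

```bash
python3 -c "
from h import *
st()"
```

```text
t 8.37 tcp [0.5189 0.3775 0.0191] yaw 85.82 z [ 0.002  0.001 -1.   ] op 0.04 gf 25.0 F [-0.7 -0.8  7.1] q6 0.62
```

Call:
arm_command([
  [[0,0,2,0,0,0],[0,0,3,0,0,0],[0,0,3,0,0,0],[0,-1,3,0,0,-6.6],[0.1,-3.2,2,0,0,-6.6],[0.1,-3.2,0,0,0,-6.6],[0.1,-3.2,0,0,0,-6.6],[0.1,-3.2,0,0,0,-6.6],[0.1,-3.2,0,0,0,-6.6],[0.1,-3.2,0,0,0,-6.6],[0.1,-3.2,0,0,0,-6.6],[0,-3.2,0,0,0,-6.6]],
])

```text
t: 9.37
tool_pos: [0.5248, 0.1096, 0.1477]
orientation: [-3.06, -0.709, 0.0]
force: [0.6, -0.2, -0.4]
opening: 0.0396
gripper_force: 25.0
```

Call:
arm_command([
  [[0,-3.5,0,0,0,-6.7],[0,-3.5,0,0,0,-6.7],[0,-3.5,0,0,0,-6.7],[0.2,-3.9,0,0,0,-6.7],[0,0,0,0,0,-6.7],[0,0,0,0,0,0],[0,0,0,0,0,0],[0,0,0,0,0,0],[0,0,0,0,0,0]],
])

```text
t: 10.12
tool_pos: [0.5271, -0.0317, 0.1477]
orientation: [-3.136, 0.187, 0.001]
force: [0.3, -0.3, -0.3]
opening: 0.0394
gripper_force: 25.0
```

Run:
```python
from h import *
st();im=snap("wrist","w4.png")
```

```text
t 10.12 tcp [ 0.5271 -0.0317  0.1477] yaw -6.82 z [-0.  0. -1.] op 0.0394 gf 25.0 F [ 0.3 -0.3 -0.3] q6 1.53
```

View pics/w4.png

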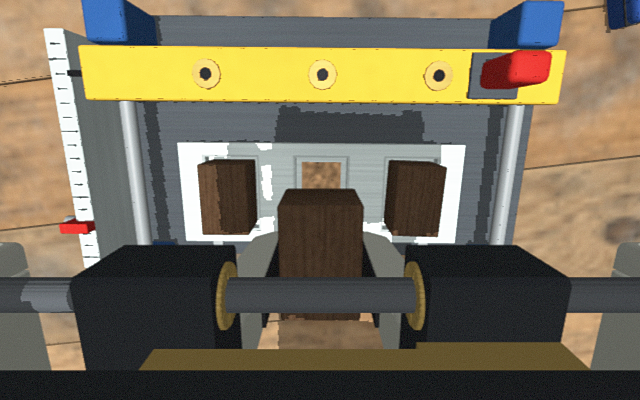

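Before lowering, the held blank sits about 2 mm further back in the fingers than the first one did (edge rows 203/190 against 198/185), so I shift forward. The pointer is at (75,73) and the index at (77,227).

Call:
arm_command([
  [[0.25,-0.12,0,0,0,-0.5],[0,0,-3,0,0,0],[0,0,-3,0,0,0],[0,0,-2.5,0,0,0],[0,0,-1.2,0,0,0],[0,0,-0.6,0,0,0],[0,0,-0.6,0,0,0],[0,0,-0.5,0,0,0],[0,0,-0.4,0,0,0],[0,0,0,0,0,0],[0,0,0,0,0,0]],
])

```text
t: 11.08
tool_pos: [0.5306, -0.0342, 0.0309]
orientation: [3.135, -0.207, 0.003]
force: [-0.8, -1.1, -1.1]
opening: 0.04
gripper_force: 25.0
```

```bash
python3 -c "
from h import *
st()"
```

```text
t 11.08 tcp [ 0.5306 -0.0342  0.0309] yaw -7.57 z [ 0.002 -0.    -1.   ] op 0.04 gf 25.0 F [-0.8 -1.1 -1.1] q6 1.54
```

Call:
arm_command([
  [[0,0,0,0,0,0],[0,0,0,0,0,0],[0,0,0,0,0,0],[0,0,2,0,0,0],[0,0,4,0,0,0],[0,0,4,0,0,0],[0,0,4,0,0,0],[0,0,3,0,0,0],[-1.5,0,0,0,0,0],[-1.5,0,0,0,0,0],[0,0,0,0,0,0],[0,0,0,0,0,0]],
], gripper=0.2)

```text
t: 12.08
tool_pos: [0.4996, -0.0341, 0.2001]
orientation: [3.135, -0.208, 0.001]
force: [0.0, 0.1, 0.1]
opening: 0.0559
gripper_force: 0.0
```

Run:
```python
from h import *
s=st();m=eyes.camera_model("wrist");im=snap("wrist","w5.png",(0,0,640,300),1.25)
import pickle;pickle.dump(m,open("m5.pkl","wb"))
```

```text
t 12.08 tcp [ 0.4996 -0.0341  0.2001] yaw -7.59 z [ 0.001 -0.    -1.   ] op 0.0559 gf 0.0 F [0.  0.1 0.1] q6 1.53
```

View pics/w5.png

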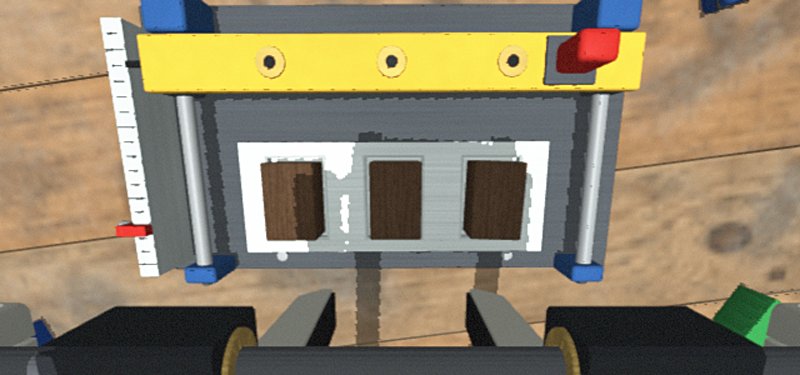

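All three pockets hold a flat blank. Next I measure the pointer at (127,64), the index at (150,230) and the handle top at (598,45), all in the 1.25x view.

Run:
```python
from h import *
import pickle;m=pickle.load(open("m5.pkl","rb"))
ex=np.array([.992,-.1268]);ey=np.array([.1268,.992]);O=np.array([.5275,-.0325])
for n,u,v,z in(("pointer",127,64,.068),("index",150,230.5,.074),("handle",598,45,.116),("barFL",143,90,.072),("barBL",140,34,.072),("hole",391,61,.072),("hole L",270,62,.072),("hole R",513,61,.072)):
    w=px2w("wrist",u/1.25,v/1.25,z,m)[:2];print(n,w.round(4),"jig",((w-O)@ex).round(4),((w-O)@ey).round(4))
```

```text
pointer [0.6449 0.1306] jig 0.0958 0.1767
index [0.5334 0.1426] jig -0.0163 0.1744
handle [ 0.6066 -0.1599] jig 0.0946 -0.1163
barFL [0.6268 0.1223] jig 0.0789 0.1661
barBL [0.6603 0.1147] jig 0.113 0.1628
hole [ 0.6226 -0.0449] jig 0.0959 -0.0003
hole L [0.6325 0.0343] jig 0.0957 0.0796
hole R [ 0.6119 -0.1247] jig 0.0954 -0.0808
```

Call:
arm_command([
  [[2.14,-2.53,0,0,0,0.3],[2.14,-2.53,0,0,0,0],[2.14,-2.53,0,0,0,0],[2.14,-2.53,0,0,0,0],[2.14,-2.53,0,0,0,0],[0,0,-3,0,0,0],[0,0,0,0,0,0],[0,0,0,0,0,0]],
], gripper=0.3)

```text
t: 12.8
tool_pos: [0.6051, -0.16, 0.1666]
orientation: [-3.133, 0.2, 0.01]
force: [-0.5, 0.1, -0.1]
opening: 0.0603
gripper_force: 0.0
```

```bash
python3 -c "
from h import *
st()"
```

```text
t 12.8 tcp [ 0.6051 -0.16    0.1666] yaw -7.31 z [-0.006  0.002 -1.   ] op 0.0603 gf 0.0 F [-0.5  0.1 -0.1] q6 1.36
```

Call:
arm_command([
  [[0.1,-0.1,-3,0,0,0],[0,0,-3,0,0,0],[0,0,-1.5,0,0,0],[0,0,-0.8,0,0,0],[0,0,0,0,0,0],[0,0,0,0,0,0]],
])

```text
t: 13.3
tool_pos: [0.6082, -0.1612, 0.0882]
orientation: [3.135, -0.198, 0.001]
force: [-0.6, -0.7, 0.5]
opening: 0.0607
gripper_force: 0.0
```

Call:
arm_command([
  [[0,0,0,0,0,0],[0,0,0,0,0,0],[0,0,0,0,0,0],[0,0,0,0,0,0],[0,0,0,0,0,0],[0,0,0,0,0,0],[0,0,0,0,0,0],[0,0,0,0,0,0]],
], gripper=-1, squeeze=55)

```text
t: 13.97
tool_pos: [0.6078, -0.1615, 0.0871]
orientation: [-3.135, 0.199, -0.0]
force: [-0.4, 1.0, 2.2]
opening: 0.0236
gripper_force: 55.0
```

```bash
python3 -c "
from h import *
st()"
```

```text
t 13.97 tcp [ 0.6078 -0.1615  0.0871] yaw -7.28 z [ 0.  0. -1.] op 0.0236 gf 55.0 F [-0.4  1.   2.2] q6 1.36
```

Call:
arm_command([
  [[-0.6,0.08,0,0,0,0],[-1.2,0.15,0,0,0,0],[-1.4,0.18,0,0,0,0],[-1.4,0.18,0,0,0,0],[-1.4,0.18,0,0,0,0],[-1.4,0.18,0,0,0,0],[-1.4,0.18,0,0,0,0],[-1.2,0.15,0,0,0,0],[-0.8,0.1,0,0,0,0],[0,0,0,0,0,0],[0,0,0,0,0,0],[0,0,0,0,0,0]],
])

```text
t: 14.97
tool_pos: [0.5011, -0.1477, 0.0871]
orientation: [3.135, -0.199, 0.007]
force: [11.0, 0.8, -4.9]
opening: 0.0237
gripper_force: 55.0
```

Run:
```python
from h import *
s=st()
a=snap("top","t6.png");b=snap("wrist","w6.png")
a=cv2.resize(a[150:230,270:404],None,fx=5.5,fy=5.5,interpolation=cv2.INTER_CUBIC)
b=cv2.resize(b[100:260,0:640],(737,160))
cv2.imwrite("pics/m6.png",np.vstack([a,b]))
```

```text
t 14.97 tcp [ 0.5011 -0.1477  0.0871] yaw -7.28 z [ 0.004 -0.    -1.   ] op 0.0237 gf 55.0 F [11.   0.8 -4.9] q6 1.31
```

View pics/m6.png

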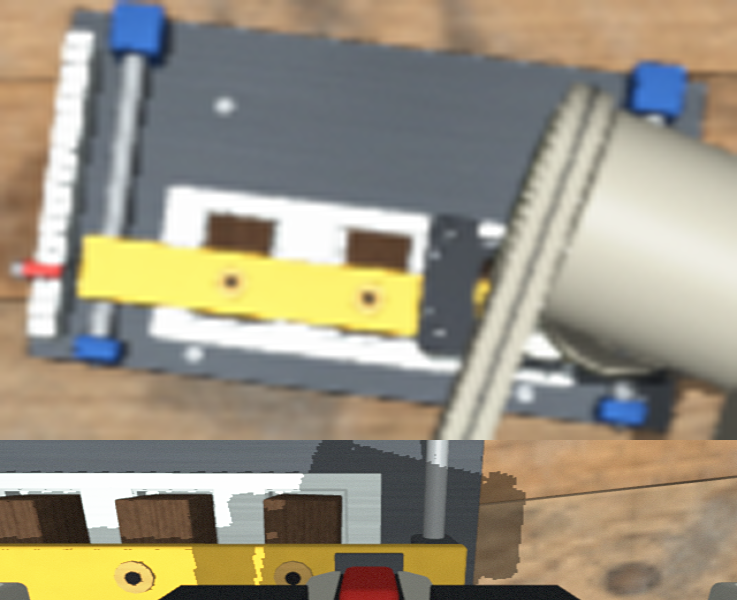

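Run:
```python
from h import *
ex=np.array([.992,-.1268]);O=np.array([.5275,-.0325])
f=lambda u,v,z:((px2w("top",(u+.5)/5.5-.5+270,(v+.5)/5.5-.5+150,z)[:2]-O)@ex).round(4)
print("bar end",f(81,265,.072),"holes",f(369,298,.072),f(231,281,.072),"index",f(40,270,.074))
im=cv2.imread("pics/t6.png").astype(int)
b,g,r=im[...,0],im[...,1],im[...,2]
M=((r>150)&(g<100)&(b<100));M[:, :265]=0;M[:,290:]=0;M[:150]=0;M[230:]=0
v,u=np.nonzero(M);print("red px",u.tolist(),v.tolist())
w=r-(g+b)/2;w=np.where(w>40,w,0)[190:206,270:283];vv,uu=np.mgrid[190:206,270:283]
cu,cv=(w*uu).sum()/w.sum(),(w*vv).sum()/w.sum();print(cu,cv,((px2w("top",cu,cv,.074)[:2]-O)@ex).round(4))
```

```text
bar end -0.0125 holes -0.012 -0.0116 index -0.0184
red px [274, 275, 275, 278, 279, 280] [197, 197, 198, 199, 199, 199]
274.15036484381403 197.39370336968108 -0.0153
```

Call:
arm_command([
  [[-0.25,0.03,0,0,0,0],[-0.23,0.03,0,0,0,0],[0,0,0,0,0,0],[0,0,0,0,0,0],[0,0,0,0,0,0],[0,0,0,0,0,0]],
])

```text
t: 15.57
tool_pos: [0.4965, -0.1472, 0.0872]
orientation: [3.135, -0.199, 0.007]
force: [12.6, 0.2, -6.0]
opening: 0.024
gripper_force: 55.0
```

Run:
```python
from h import *
s=st();ims=[]
ims=np.mean([np.array(eyes.read_camera(n),float) for n in ["top"]*3],0).astype(np.uint8);sc=np.array(eyes.read_camera("scene"))
a=cv2.resize(ims[180:215,268:308],None,fx=10,fy=10,interpolation=cv2.INTER_CUBIC)
b=cv2.resize(sc[225:275,235:335],None,fx=7,fy=7,interpolation=cv2.INTER_CUBIC)
c=np.zeros((570,800,3),np.uint8);c[:350,:400]=a;
b=cv2.resize(sc[240:275,285:325],None,fx=10,fy=10,interpolation=cv2.INTER_CUBIC);c[:350,400:]=b
d=cv2.resize(sc[150:205+50,235:345],(440,220));c[350:,:440]=d[:220]
cv2.imwrite("pics/m7.png",c)
ex=np.array([.992,-.1268]);ey=np.array([.1268,.992]);O=np.array([.5275,-.0325])
for x in(-.0163,-.018):
  p=O+x*ex+.175*ey; print(x,w2px("top",[*p,.072]),w2px("scene",[*p,.072]))
```

```text
t 15.57 tcp [ 0.4965 -0.1472  0.0872] yaw -7.28 z [ 0.004 -0.    -1.   ] op 0.024 gf 55.0 F [12.6  0.2 -6. ] q6 1.31
-0.0163 [[281.96270459 198.67988271]] [[301.39318843 249.01926828]]
-0.018 [[281.89433309 199.20802275]] [[302.05488588 249.0931677 ]]
```

View pics/m7.png

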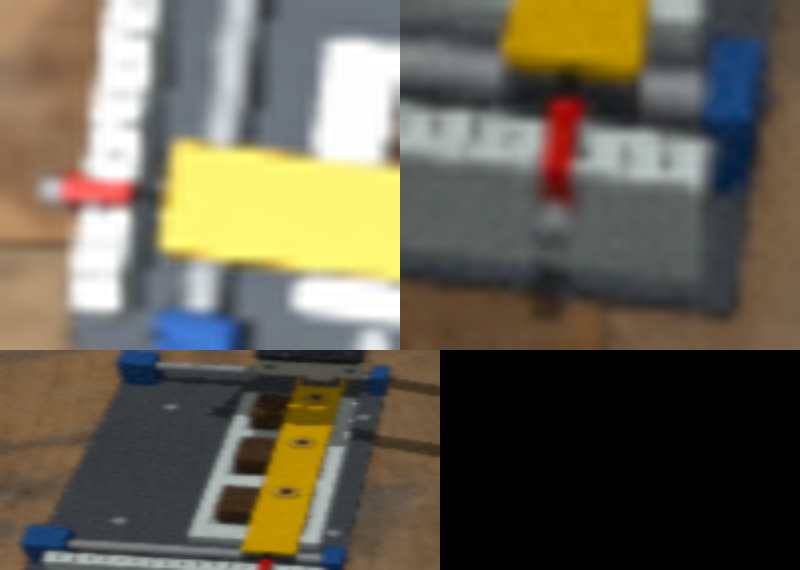

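The pointer at (570,85) meets the red index at (565,100) in the scene crop, and the two line up in the top crop at (140,191), so it is within about 1 mm. I'm handing in the job with the handle still held.

```bash
python3 -c "
from h import *
st();print(ticket.close_job())"
```

```text
t 15.77 tcp [ 0.4965 -0.1471  0.0871] yaw -7.27 z [ 0.004 -0.    -1.   ] op 0.0239 gf 55.0 F [12.1 -0.1 -6. ] q6 1.31
the job is handed in; nothing more can be done
None
```

The job is handed in: both spare walnut blanks are seated flat in the middle and right pockets, the blank already in the left pocket was left alone, and the gripper is still holding the guide bar with its pointer within about 1 mm of the middle of the red index.

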